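Put three torch parts back in their own holders

TASK

The three torch parts have been put back in one another's holders: move them round so that the black retaining cap stands in the red holder, the grey shield cup in the yellow one and the copper electrode in the blue one, each upright in the middle of its dish. The parts must stay clean, so never set one down on the bare bench or knock one over: use the empty white holder to park a part on the way, and leave it empty again. Do not disturb the pointed copper nozzle or the spray can.

Things in the scene. Friction and masses are not known exactly. Their poses are not given: they have to be found in the camera images.
- retaining_cap: retaining cap: black barrel-shaped torch part, 35 mm across, 36 mm high, standing upright. Origin: centre of its underside; z up its axis. At the start it stands in the yellow holder. About 25 g.
- shield_cup: shield cup: grey torch part, 33 mm across at the foot, narrowing towards the top, 34 mm high, standing upright. Origin: centre of its underside; z up its axis. At the start it stands in the blue holder. About 50 g.
- electrode: electrode: slim copper stem on a wider foot, 15 mm across at the foot, 36 mm high, standing upright. Origin: centre of its underside; z up its axis. At the start it stands in the red holder. About 25 g.
- red_holder: red holder, a flat round dish 72 mm across and 9 mm high, fixed to the bench: floor 6 mm above the bench, low lip 6 mm thick round a recess 60 mm across. Origin: centre of its underside, on the bench top; z up. Home of the black retaining cap.
- yellow_holder: yellow holder, a flat round dish 72 mm across and 9 mm high, fixed to the bench: floor 6 mm above the bench, low lip 6 mm thick round a recess 60 mm across. Origin: centre of its underside, on the bench top; z up. Home of the grey shield cup.
- blue_holder: blue holder, a flat round dish 72 mm across and 9 mm high, fixed to the bench: floor 6 mm above the bench, low lip 6 mm thick round a recess 60 mm across. Origin: centre of its underside, on the bench top; z up. Home of the copper electrode.
- white_holder: white holder, a flat round dish 72 mm across and 9 mm high, fixed to the bench: floor 6 mm above the bench, low lip 6 mm thick round a recess 60 mm across. Origin: centre of its underside, on the bench top; z up. Empty at the start: the free place for parking a part, and empty again at the end.
- nozzle: nozzle: pointed copper part, 17 mm across, 22 mm high, standing on the bench itself among the holders; not part of the job, to be left alone. Origin: centre of its underside.
- spray_can: spray can: 52 mm across, 203 mm high, with a black cap, standing in one far corner of the bench (left or right); to be left alone. Origin: centre of its underside; z up its axis.
Not all that is in view belongs to the job. Leave any green look-alike of the retaining_cap alone.

How it is judged:
At the end, for the whole second after the job is handed in: Retaining cap in the red, shield cup in the yellow, electrode in the blue holder, each within 12 mm of the centre, resting on the holder's floor, upright within 0.1 rad, released and at rest; so the white holder is empty (horizontal distance between retaining_cap and red_holder below 0.012 m and z of retaining_cap in the frame of red_holder between 0.003 and 0.009 m and angle between each of retaining_cap, shield_cup, electrode's own z axis and vertical below 0.1 rad and linear speed of each of retaining_cap, shield_cup, electrode below 0.01 m/s and horizontal distance between shield_cup and yellow_holder below 0.012 m and z of shield_cup in the frame of yellow_holder between 0.003 and 0.009 m and horizontal distance between electrode and blue_holder below 0.012 m and z of electrode in the frame of blue_holder between 0.003 and 0.009 m); the robot touches nothing.
It fails at once if the retaining cap is set down on the bare bench or knocked over (height (world z) of retaining_cap below 0.003 m or angle between retaining_cap's own z axis and vertical above 1.2 rad).
It fails at once if the shield cup is set down on the bare bench or knocked over (height (world z) of shield_cup below 0.003 m or angle between shield_cup's own z axis and vertical above 1.2 rad).
It fails at once if the electrode is set down on the bare bench or knocked over (height (world z) of electrode below 0.003 m or angle between electrode's own z axis and vertical above 1.2 rad).
It fails at once if the copper nozzle is disturbed (moved over 15 mm or knocked over) (distance of nozzle from where it was at the start of the episode above 0.015 m or angle between nozzle's own z axis and vertical above 0.5 rad).
It fails at once if the spray can is disturbed (moved over 20 mm or tipped) (distance of spray_can from where it was at the start of the episode above 0.02 m or angle between spray_can's own z axis and vertical above 0.3 rad).
It also fails if it takes over 83 s, if anything falls off the work surface, if the arm or the gripper's body presses on something with over 40 N, if the wrist force passes 120 N, or if a joint passes its speed limit or range.

ROBOT

A 6-joint arm with a two-finger parallel gripper is mounted at the origin on a cart in front of the work surface, level with it; the furniture and walls round the work are solid. World frame = base frame: x ahead of the robot, y to its left, z up, the work surface at z = 0. Lengths are in m, angles in rad, forces in N, time in s.
With the tool pointing down it reaches from about 0.4 to 0.825 m from the base axis. Payload 7 kg.
Tool frame: the origin (TCP) lies midway between the tips of the shut fingers; the grasp point (between the pads) lies 19 mm behind it (arm.hold_point_z is the distance from the TCP to the grasp point, in m); z points along the fingers, x is the direction in which the jaws open and shut, and the axes are right-handed (so a half turn about z gives the same grasp; the last joint's range is limited). The gripper opens to 88 mm and grips with 3 to 60 N. Pads are 19 mm wide; open, the fingers measure 130 mm over their backs; the gripper's body (78 mm by 193 mm) begins 47 mm behind the grasp point.
Start: joints at [1.389, 0.359, 0.012, 0, -1.224, -0.288], TCP at [0.306, 0.602, 0.227] pointing down, gripper open.
Joint ranges: [-3.07, 3.07], [-1.43, 2.12], [-1.02, 1.25], [-3.03, 1.67], [-3.05, -0], [-3.03, 3.03]. Speed limits (rad/s): [2.39, 2.39, 3.01, 3.14, 3.14, 3.14].

INTERFACE

Orientations are given as [roll, pitch, yaw] about the fixed x, y, z axes, in that order (R = Rz(yaw) Ry(pitch) Rx(roll)).
In Python, from station import readout, viewer, job, arm gives the robot as it stands.
- The arm moves only by the tool apply_moves, never from a script. Its argument "deltas" is text: rows parted by semicolons, each of 4 numbers parted by spaces: the shift along the tool's x, y, z in cm, then the turn about the tool's z in rad. A call has 1 to 10 rows; each row shifts and turns the commanded pose from where the row before left it, along the tool's axes as they then stand; what a row does not reach is not made up. A row lasts 1/8 s, in which the tool goes at most 62.5 mm and 10.7 degrees, less where a joint would pass 70% of its speed; a pose out of reach is approached as far as the arm can. A call is refused whole if a number of a shift passes 6.25 or a number of a turn 0.188, either way. A call with a gripper value outside its range is refused whole. "gripper" is the closure, from -1 (fully open) to 1 (shut), so that 0 is half open, set as the call begins (left out, the last holds). The fingers move at their own pace and stop on an object; "squeeze" is the grip in N (left out, the last holds). Time passes only in rows, so rows that do not move let the fingers close. It gives the time, the measured TCP pose, the force and the opening at its end, in the units of the state.
- readout.get_state(): the state, without advancing time (a new reading comes with each control period).
- viewer.grab_frame(name): name is "scene" or "top" or "wrist"; returns a dict with "image" (480x640x3 uint8, red, green, blue), "camera_matrix" (3x3 intrinsics, pixels), "cam_to_world" (4x4, takes a point from camera to world coordinates). Camera axes: x right, y up, looking along -z (the intrinsics and any distortion apply to the point x, -y, -z); pixel columns grow to the right and rows downward; lengths in m; the calibration is good to about 2 mm. A picture is of the moment at which its call begins. There is no depth.
- job.job_done(): hands the job in, once; it reports no verdict.
Trained networks look in the newest picture that a camera, given by its name, has taken for a name from the list of things; names that differ only in an ending like _2 or _b are one class to them, and where a whole thing is asked for, a point or a joint stands for the part that bears it (a point fixed in the world has none). Each returns a list of dicts, best first, with "conf" (0 to 1); they miss things now and then, are a little off and sometimes report something else, mostly with a low value. They report only what shows in the picture. A call takes as long as a camera call. They do not tell look-alikes from the thing itself.
- viewer.silhouettes(camera, query): "region" (480x640 bool, what is visible of it) and "extent" ([left, top, width, height] in pixels, round what is visible of it).
The state is a dict: "t": time; "q": joint angles; "qd": joint speeds; "joint_efforts": joint torques, N m; "eef_pos": TCP position; "ee_rot": TCP orientation; "force": force on the tool from outside, world axes, zero at the start; "moment": the same for the moment, N m; "width": finger opening in m.
Only numpy, scipy, OpenCV 4.12 (cv2) and the standard library are available. Lean on these libraries where they do the work, as an engineer would, in place of code of your own. Each camera call takes 0.05 s, during which the arm holds its last target.

## Working session

There is one attempt and no reset: what is moved stays moved. The work goes in short steps, Python scripts to look and compute and a tool call to move; the robot and the scene stay as the last step left them, time stands still between calls to the robot, and variables do not carry over. Pictures are saved under pics/ and viewed, and the job is handed in when it is done.

Besides the shell and the picture viewer there is one more tool, called after "Emit:" as name(argument=value, ...), one argument or row to a line, values as JSON. apply_moves: Moves the arm, as the interface text tells. Its arguments: {"type":"object","properties":{"deltas":{"type":"string"},"gripper":{"type":"number"},"squeeze":{"type":"number"}},"required":["deltas"]}

```bash
mkdir -p pics; ls; python3 - <<'E'
from station import readout, viewer, job, arm
import cv2
s=readout.get_state(); print(s)
for n in ("scene","top","wrist"):
    f=viewer.grab_frame(n); cv2.imwrite(f"pics/{n}0.png",f["image"][:,:,::-1]); print(n,f["camera_matrix"],f["cam_to_world"], [k for k in f])
print(arm.hold_point_z, dir(arm))
E
```

```text
pics
{'t': 0.0, 'q': array([ 1.38911133e+00,  3.59410872e-01,  1.10533292e-02, -3.43975887e-04,
       -1.22408612e+00, -2.88088085e-01]), 'qd': array([-0.00023836,  0.00122282, -0.00080903, -0.00057851,  0.0009059 ,
       -0.00205615]), 'joint_efforts': array([-1.18738695e-03, -5.82705116e+01,  2.93058211e+01,  6.99716136e+00,
        6.69296103e-03, -1.60646036e-04]), 'eef_pos': array([0.30537401, 0.60142683, 0.22560587]), 'ee_rot': array([-3.14143460e+00, -1.67132721e-03, -2.04068669e+00]), 'force': array([ 0.59756211,  0.18749196, -0.02711239]), 'moment': array([-0.02371544,  0.03984324, -0.04327635]), 'width': 0.0878673018433798}
scene [[601.27685847   0.         316.58802713]
 [  0.         601.27685847 233.07159158]
 [  0.           0.           1.        ]] [[ 0.72837299  0.31020941 -0.61093609 -0.03410268]
 [-0.68512069  0.31792089 -0.65538992 -0.67645668]
 [-0.00907878  0.89593327  0.44409588  0.49637164]
 [ 0.          0.          0.          1.        ]] ['image', 'camera_matrix', 'cam_to_world']
top [[585.56716429   0.         316.74103376]
 [  0.         585.56716429 2
[... 383 characters left out ...]
.64521053]
 [  0.           0.           1.        ]] [[-0.45322687  0.85874581  0.23904191  0.3692547 ]
 [-0.89139231 -0.43730831 -0.11908486  0.56902759]
 [ 0.00227139 -0.26705258  0.96367928  0.38354124]
 [ 0.          0.          0.          1.        ]] ['image', 'camera_matrix', 'cam_to_world']
0.0188 ['Unreachable', '__class__', '__delattr__', '__dict__', '__dir__', '__doc__', '__eq__', '__format__', '__ge__', '__getattribute__', '__getstate__', '__gt__', '__hash__', '__init__', '__init_subclass__', '__le__', '__lt__', '__module__', '__ne__', '__new__', '__reduce__', '__reduce_ex__', '__repr__', '__setattr__', '__sizeof__', '__str__', '__subclasshook__', '__weakref__', 'hold_point_z']
```

View pics/scene0.png

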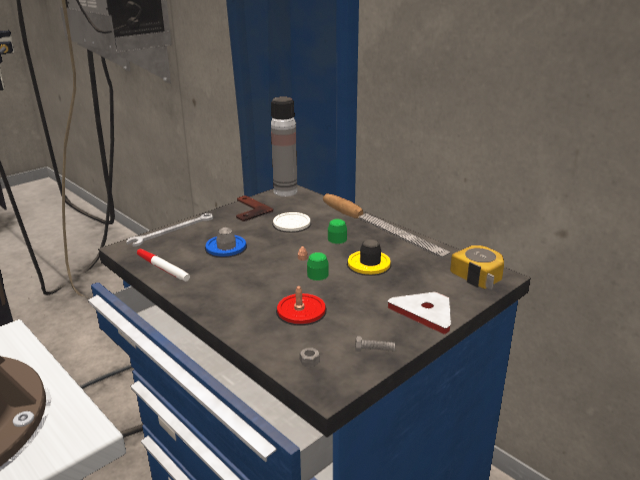

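View pics/top0.png

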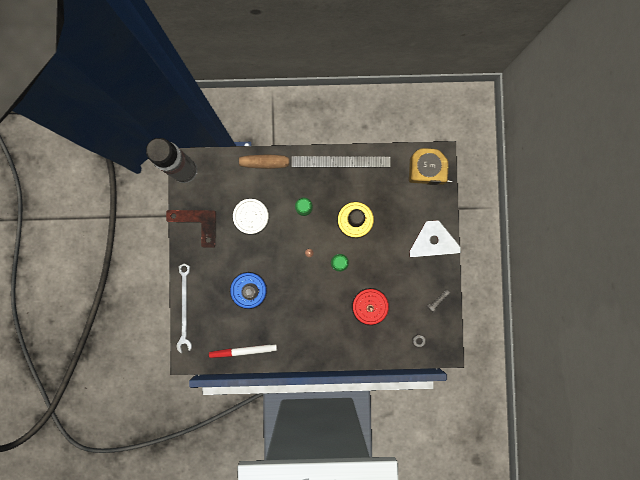

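View pics/wrist0.png

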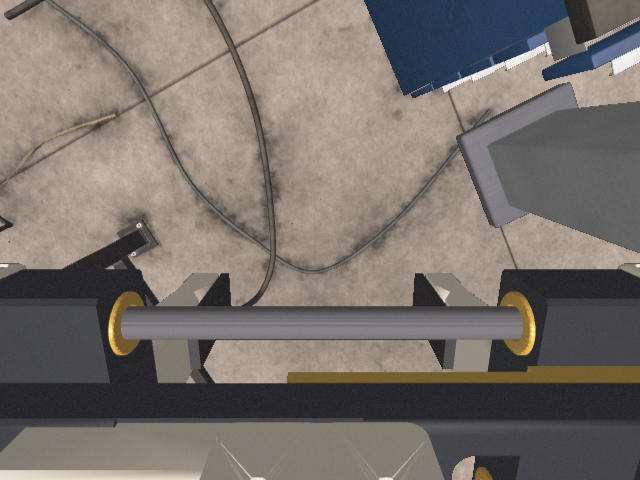

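```bash
cat > h.py <<'E'
import numpy as np, cv2
from scipy.optimize import least_squares
from station import readout, viewer, job, arm
def proj(f,P):
    T=np.linalg.inv(f["cam_to_world"]); p=np.atleast_2d(P)@T[:3,:3].T+T[:3,3]
    k=f["camera_matrix"]; return np.c_[k[0,0]*p[:,0]/-p[:,2]+k[0,2], k[1,1]*-p[:,1]/-p[:,2]+k[1,2]]
# profiles: list of (r,h)
PR={'retaining_cap':[(.0155,0),(.0175,.01),(.0175,.026),(.0155,.036)],'shield_cup':[(.0165,0),(.0165,.008),(.009,.034)],
'electrode':[(.0075,0),(.0075,.006),(.003,.036)],'nozzle':[(.0085,0),(.0085,.008),(.002,.022)],'spray_can':[(.026,0),(.026,.203)]}
HOLD=[(.036,0),(.036,.009)]
def pts(c,prof):
    a=np.linspace(0,2*np.pi,48,endpoint=False)
    return np.vstack([np.c_[c[0]+r*np.cos(a),c[1]+r*np.sin(a),np.full(48,c[2]+h)] for r,h in prof])
def ext(f,c,prof):
    q=proj(f,pts(c,prof)); return np.r_[q.min(0),q.max(0)]
def fit(obs,prof,x0,z=None):
    def full(p): return np.r_[p[:2],p[2] if z is None else z]
    fun=lambda p: np.concatenate([ext(f,full(p),prof)-e for f,e in obs])
    n=3 if z is None else 2
    r=least_squares(fun,x0[:n],loss='soft_l1',f_scale=1.0,x_scale=.01); return full(r.x), r.fun
def det(f,cam,name,minconf=.3):
    o=[]
    for d in viewer.silhouettes(cam,name):
        l,t,w,h=d["extent"]; o.append((d["conf"],np.array([l,t,l+w,t+h],float),d["region"]))
    return o
E
python3 - <<'E'
from h import *
F={c:viewer.grab_frame(c) for c in("scene","top")}
names=['red_holder','yellow_holder','blue_holder','white_holder','retaining_cap','shield_cup','electrode','nozzle','spray_can']
for n in names:
    ob={}
    for c in F:
        D=det(F[c],c,n)
        for cf,e,r in D: print(n,c,round(cf,2),e)
        ob[c]=D
    if ob['scene'] and ob['top']:
        for i,(cf,e,r) in enumerate(ob['top'][:3]):
          best=min((fit([(F['scene'],e2),(F['top'],e)],PR.get(n,HOLD),[.6,0,0]) for _,e2,_ in ob['scene']),key=lambda a:np.abs(a[1]).sum())
          print('  =>',best[0].round(4),best[1].round(1))
E
```

```text
red_holder scene 0.8 [275.4 293.5 325.7 326.8]
red_holder scene 0.2 [297.7 246.9 309.5 261.8]
red_holder top 0.8 [353.4 286.  390.6 328.2]
  => [ 4.527e-01 -1.186e-01  2.000e-04] [ 0.7  0.3 -0.4 -0.4  0.4  5.1 -0.5 -0.8]
yellow_holder scene 0.83 [347.  255.3 390.  275.4]
yellow_holder top 0.82 [336.  202.1 376.5 237.6]
  => [ 0.6332 -0.0888 -0.0055] [ 0.3 -4.   0.3  1.6  0.5  0.2 -4.3  0.4]
blue_holder scene 0.67 [207.  234.6 245.6 258.1]
blue_holder top 0.78 [235.  271.  267.6 311.5]
  => [ 0.4938  0.1237 -0.0005] [-1.   0.1  1.7 -0.1 -2.4  2.9  1.3 -1.6]
white_holder scene 0.6 [272.6 214.9 310.8 235. ]
white_holder top 0.95 [232.8 201.1 268.7 233.1]
  => [ 0.6445  0.1214 -0.0082] [ 0.4 -0.1 -0.3  0.1 -0.  -1.5 -0.   2.1]
retaining_cap scene 0.93 [331.1 216.1 347.2 245.5]
retaining_cap scene 0.88 [308.2 253.4 327.4 282.1]
retaining_cap scene 0.73 [274.1 214.  309.9 235.5]
retaining_cap scene 0.72 [358.5 241.  380.1 264. ]
retaining_cap top 0.79 [343.7 206.5 364.8 223.2]
retaining_cap top 0.79 [329.7 256.2 349.6 272. ]
retaining_cap top 0.62 [294.7 196.4 314.7 217.4]
retaining_cap to
[... 179 characters left out ...]
.8  0.7]
  => [ 0.6611  0.0104 -0.0009] [-2.   1.8  1.3 -2.2  1.4  1.2 -1.  -1.5]
shield_cup scene 0.83 [220.  228.1 237.4 250.1]
shield_cup top 0.78 [239.8 284.2 262.7 299. ]
  => [0.495  0.1198 0.0038] [-1.2 -0.9  0.6  1.   4.3 -1.3 -1.7  0.6]
electrode scene 0.6 [298.1 285.8 304.  311.4]
electrode top 0.51 [365.4 307.2 372.  311.7]
  => [ 0.4549 -0.1129  0.0034] [-3.9  0.4  0.4 -0.4 -0.2 -2.9  1.   0.3]
spray_can scene 0.98 [272.   96.4 299.9 199. ]
spray_can top 0.82 [146.3 138.9 197.8 186.7]
spray_can top 0.45 [348.5 208.5 362.9 226.3]
  => [ 0.7384  0.2481 -0.0038] [-2.2  0.7 -1.9 -0.7  0.2 -0.7  2.7 -0.8]
  => [ 0.5986 -0.0521  0.1041] [ 50.6 -21.   58.3  13.9 -23.7   0.7  -1.1  22.3]
```

```bash
cat >> h.py <<'E'
def cmask(img,kind,box):
    hsv=cv2.cvtColor(img,cv2.COLOR_RGB2HSV); H,S,V=[hsv[...,i].astype(int) for i in range(3)]
    m={'red':((H<6)|(H>174))&(S>180)&(V>70),'yellow':(H>22)&(H<35)&(S>140)&(V>80),'blue':(H>100)&(H<118)&(S>150)&(V>80),
       'white':(S<50)&(V>130),'black':(V<30),'green':(H>50)&(H<80)&(S>120)}[kind]
    o=np.zeros_like(m); l,t,r,b=[int(v) for v in box]; o[t:b,l:r]=m[t:b,l:r]; return o
def cext(m):
    n,lab,st,_=cv2.connectedComponentsWithStats(m.astype(np.uint8)); 
    i=1+np.argmax(st[1:,4]); x,y,w,h,a=st[i]; 
    ys,xs=np.nonzero(lab==i)
    return np.array([x-.5,y-.5,x+w-.5,y+h-.5],float)
E
python3 - <<'E'
from h import *
F={c:viewer.grab_frame(c) for c in("scene","top")}
B={'red':((265,280,340,335),(345,280,398,335)),'yellow':((338,240,400,285),(328,192,384,248)),'blue':((196,220,255,265),(222,262,275,318)),'white':((266,205,318,242),(226,192,276,242))}
for k,(bs,bt) in B.items():
    es,et=cext(cmask(F['scene']["image"],k,bs)),cext(cmask(F['top']["image"],k,bt))
    p,r=fit([(F['scene'],es),(F['top'],et)],HOLD,[.6,0,0]); p0,r0=fit([(F['scene'],es),(F['top'],et)],HOLD,[.6,0,0],z=0)
    pt,rt=fit([(F['top'],et)],HOLD,[.6,0,0],z=0); ps,rs=fit([(F['scene'],es)],HOLD,[.6,0,0],z=0)
    print(k,p.round(4),r.round(1),'z0',p0.round(4),'top',pt.round(4),'scene',ps.round(4))
I=F['top']["image"]
a=[cv2.resize(I[y-28:y+28,x-28:x+28],(390,290),interpolation=cv2.INTER_CUBIC) for x,y in((370,307),(356,220),(249,290),(320,240))]
cv2.imwrite('pics/topcrop.png',np.vstack([np.hstack(a[:2]),np.hstack(a[2:])])[:,:,::-1])
I=F['scene']["image"]
a=[cv2.resize(I[y-28:y+28,x-28:x+28],(390,290),interpolation=cv2.INTER_CUBIC) for x,y in((301,302),(369,257),(226,240),(318,258))]
cv2.imwrite('pics/scenecrop.png',np.vstack([np.hstack(a[:2]),np.hstack(a[2:])])[:,:,::-1])
E
```

```text
red [ 0.4576 -0.1144 -0.0011] [ 0.4 -1.2  0.3  1.1 -2.9  0.2  0.4  0.4] z0 [ 0.4574 -0.1147  0.    ] top [ 0.4583 -0.1168  0.    ] scene [ 0.4564 -0.1151  0.    ]
yellow [ 0.6401 -0.0816 -0.0073] [-0.4 -0.9  0.2  1.3 -6.7 -7.4 18.9  1.2] z0 [ 0.6321 -0.0888  0.    ] top [ 0.6339 -0.0582  0.    ] scene [ 0.6318 -0.0891  0.    ]
blue [ 0.4971  0.1309 -0.0028] [-0.1 -1.5  0.9  1.7 -0.4 -0.2 -0.1  0.8] z0 [0.4969 0.1302 0.    ] top [0.4979 0.13   0.    ] scene [0.495  0.1287 0.    ]
white [ 6.456e-01  1.215e-01 -1.000e-04] [ 0.7 -0.6  0.3  0.6 -0.4  0.  -0.3  0.9] z0 [0.6456 0.1215 0.    ] top [0.6466 0.1209 0.    ] scene [0.6448 0.1221 0.    ]
```

View pics/topcrop.png

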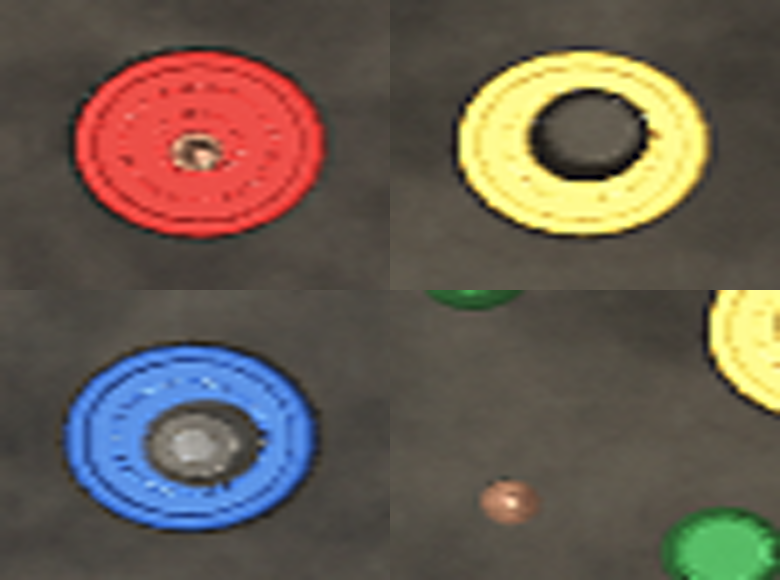

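View pics/scenecrop.png

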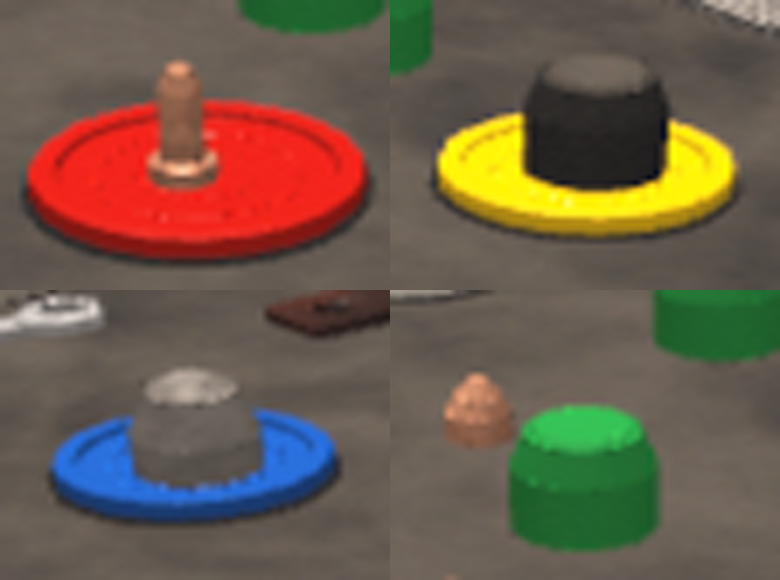

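Emit:
apply_moves(
  deltas="0 0 0 0.157;0 0 0 0.157;0 0 0 0.157",
)

```text
t: 1.62
eef_pos: [0.3056, 0.6018, 0.2266]
ee_rot: [3.142, -0.0, -2.517]
force: [0.2, -0.6, -0.2]
width: 0.0877
```

Emit:
apply_moves(
  deltas="5 -1.2 0 0;5 -1.2 0 0;5 -1.2 0 0;5 -1.2 0 0;5 -1.2 0 0;5 -1.2 0 0;5 -1.2 0 0;5 -1.2 0 0;5 -1.2 0 0;5 -1.2 0 0",
)

```text
t: 2.88
eef_pos: [-0.0111, 0.2336, 0.2287]
ee_rot: [3.139, -0.001, -2.513]
force: [-1.5, -0.4, 0.3]
width: 0.0878
```

Emit:
apply_moves(
  deltas="5 -1.2 0 0;0 0 0 0;0 0 0 0",
)

```text
t: 3.25
eef_pos: [-0.0288, 0.2157, 0.2304]
ee_rot: [3.141, -0.001, -2.51]
force: [0.5, -0.3, -0.7]
width: 0.0876
```

```bash
python3 - <<'E'
from h import *
s=readout.get_state(); print(s['t'],s['eef_pos'],s['ee_rot'],s['q'])
f=viewer.grab_frame("wrist"); cv2.imwrite("pics/w1.png",f["image"][:,:,::-1])
for n,p in dict(red=(.458,-.115),yellow=(.633,-.089),blue=(.497,.13),white=(.6456,.1215)).items(): print(n,proj(f,[p+(.009,)]))
E
```

```text
3.25 [-0.02876342  0.2156972   0.23042635] [ 3.14064666e+00 -5.40823211e-04 -2.50956262e+00] [ 2.78243969e+00 -6.31158361e-01 -7.95932138e-01  6.65427026e-05
 -1.40493485e+00 -2.15042086e+00]
red [[  20.930145   -623.38681469]]
yellow [[-272.25520697 -845.16580432]]
blue [[-152.38483562 -268.77592933]]
white [[-359.10132839 -445.30628526]]
```

View pics/w1.png

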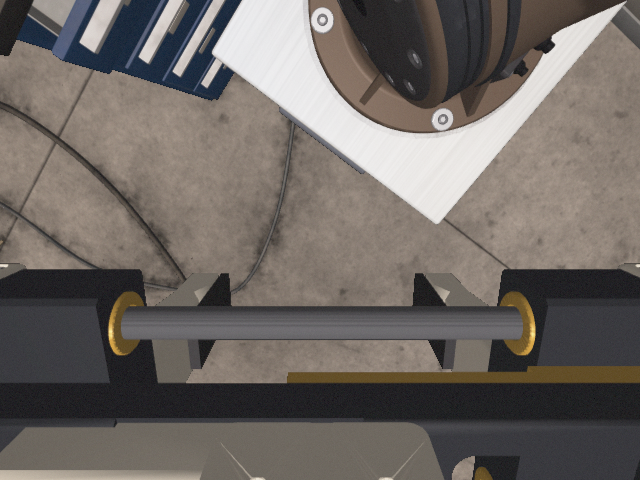

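The turn sense about tool z is opposite to what I assumed (z points down), so the tool went to free space over the cart. I'll turn back and return the way it came.

Emit:
apply_moves(
  deltas="0 0 0 -0.157;0 0 0 -0.157;0 0 0 -0.157;0 0 0 -0.157;0 0 0 -0.157;0 0 0 -0.157",
)

```text
t: 4.05
eef_pos: [-0.027, 0.2159, 0.2301]
ee_rot: [-3.139, -0.001, -1.572]
force: [-0.3, -0.7, 0.3]
width: 0.0878
```

Emit:
apply_moves(
  deltas="-4.7 -1.3 0 0;-4.7 -1.3 0 0;-4.7 -1.3 0 0;-4.7 -1.3 0 0;-4.7 -1.3 0 0;-4.7 -1.3 0 0",
)

```text
t: 4.8
eef_pos: [0.0433, 0.4723, 0.2307]
ee_rot: [-3.14, -0.003, -1.578]
force: [-1.3, 0.4, 0.9]
width: 0.0876
```

Emit:
apply_moves(
  deltas="0 -5 0 0;0 -5 0 0;0 -5 0 0;0 -5 0 0;0 -5 0 0;4 -3 0 0;4 -3 0 0;4 -3 0 0;4 -3 0 0;4 -3 0 0",
)

```text
t: 6.05
eef_pos: [0.4418, 0.2661, 0.2311]
ee_rot: [3.14, -0.002, -1.577]
force: [0.3, -0.1, 0.6]
width: 0.0878
```

Now down to y≈0.03 for an overview.

Emit:
apply_moves(
  deltas="5 -0.2 0 0;5 0 0 0;5 0 0 0;5 0 0 0;4 0 0 0;0 0 0 0;0 0 0 0",
)

```text
t: 6.92
eef_pos: [0.4411, 0.0286, 0.2318]
ee_rot: [3.14, -0.001, -1.576]
force: [0.1, 0.7, -0.2]
width: 0.0877
```

```bash
python3 - <<'E'
from h import *
s=readout.get_state(); print(s['t'],s['eef_pos'],s['ee_rot'],s['q'])
f=viewer.grab_frame("wrist"); cv2.imwrite("pics/w2.png",f["image"][:,:,::-1])
for n,p in dict(red=(.458,-.115),yellow=(.633,-.089),blue=(.497,.13),white=(.6456,.1215)).items(): print(n,proj(f,[p+(.009,)]))
E
```

```text
6.925 [0.44109668 0.02857448 0.2317706 ] [ 3.14014189e+00 -8.94105111e-04 -1.57553617e+00] [ 5.13579665e-01 -3.98257342e-02 -4.62390989e-01  6.34667088e-05
 -1.14993424e+00  1.05245019e+00]
red [[455.49525352 187.48060773]]
yellow [[445.59016973   0.63378455]]
blue [[222.79095472 151.19962845]]
white [[219.22069976 -13.6820785 ]]
```

View pics/w2.png

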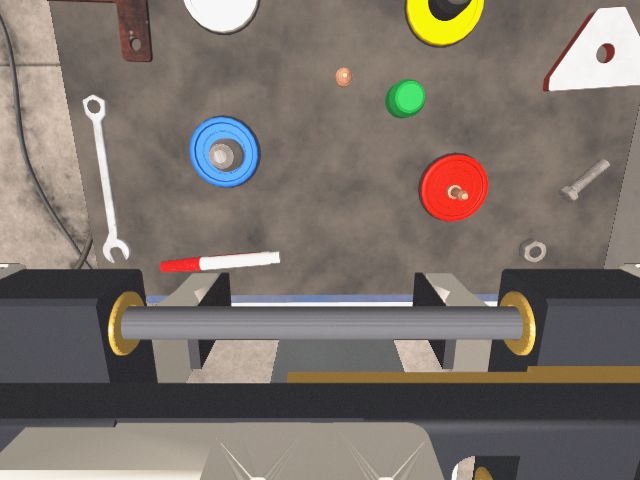

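Emit:
apply_moves(
  deltas="4.8 0 2.5 0;4.8 0 2.5 0;4.8 0 2.5 0;0 0 0 0;0 0 0 0",
  gripper=-0.3,
)

```text
t: 7.6
eef_pos: [0.4411, -0.1129, 0.1575]
ee_rot: [3.141, -0.0, -1.57]
force: [-0.0, 0.7, 0.4]
width: 0.0571
```

```bash
cat >> h.py <<'E'
def fitcirc(f,col,box,r,z,x0):
    """colour-mask ellipse of dish -> centre (outer edge radius r at height z)"""
    m=cmask(f["image"],col,box).astype(np.uint8)
    m=cv2.morphologyEx(m,cv2.MORPH_OPEN,np.ones((3,3)))
    return cext(m)
E
python3 - <<'E'
from h import *
s=readout.get_state(); print(s['t'],s['eef_pos'],s['ee_rot'],s['width'])
f=viewer.grab_frame("wrist"); cv2.imwrite("pics/w3.png",f["image"][:,:,::-1])
e=cext(cmask(f["image"],'red',(200,60,450,264))); print(e, fit([(f,e)],HOLD,[.458,-.115],z=0))
for cf,e,r in det(f,'wrist','electrode'):
    print(cf,e,fit([(f,e)],PR['electrode'],[.458,-.115],z=.006))
E
```

```text
7.6 [ 0.44108733 -0.11292455  0.15747762] [ 3.14110840e+00 -2.83420957e-04 -1.57022829e+00] 0.05706855315094212
[281.5 159.5 363.5 240.5] (array([ 0.4571466 , -0.11418793,  0.        ]), array([-0.52980276, -0.79757885,  0.53042436,  1.03201489]))
0.75 [314.3 197.6 331.2 216.9] (array([ 0.45352258, -0.11438954,  0.006     ]), array([-0.25595218, -0.87328123,  0.25603246,  0.75597602]))
```

View pics/w3.png

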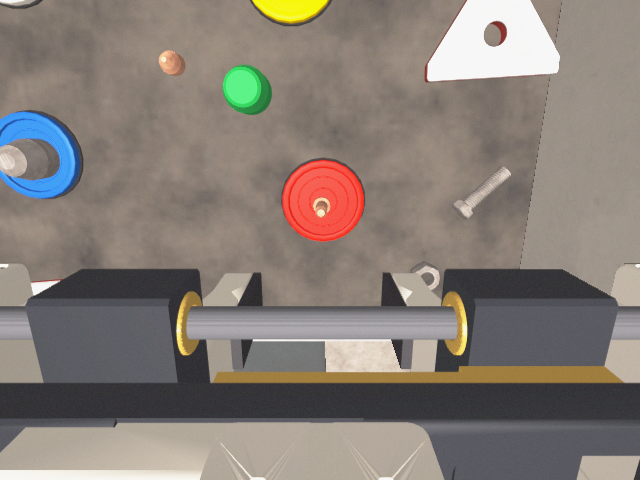

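Emit:
apply_moves(
  deltas="0.15 -1.24 0 0;0 0 3 0;0 0 3 0;0 0 3 0;0 0 2 0;0 0 0 0;0 0 0 0",
  gripper=-0.1,
  squeeze=15,
)

```text
t: 8.57
eef_pos: [0.4543, -0.114, 0.0484]
ee_rot: [-3.14, -0.0, -1.569]
force: [0.8, 0.5, 1.0]
width: 0.048
```

```bash
python3 - <<'E'
from h import *
f=viewer.grab_frame("wrist"); cv2.imwrite("pics/w4.png",f["image"][:,:,::-1])
E
```

```text
(no output)
```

View pics/w4.png

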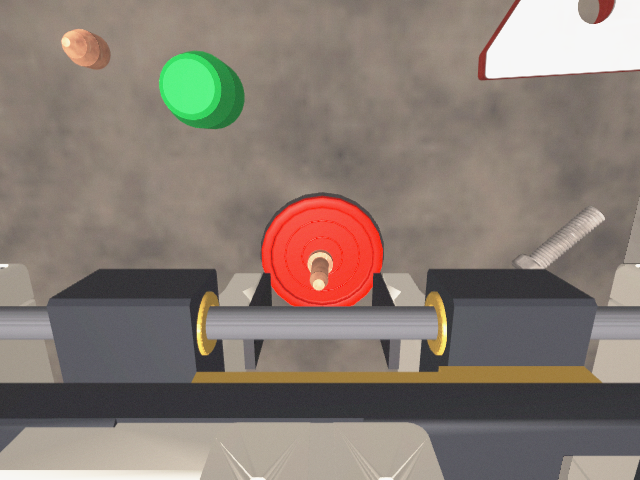

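Emit:
apply_moves(
  deltas="0 0 1.5 0;0 0 1.5 0;0 0 0.5 0;0 0 0 0;0 0 0 0",
)

```text
t: 9.25
eef_pos: [0.4537, -0.1144, 0.0133]
ee_rot: [-3.14, 0.0, -1.569]
force: [0.3, 0.6, -0.0]
width: 0.0479
```

Emit:
apply_moves(
  deltas="0 0 0 0;0 0 0 0;0 0 0 0;0 0 0 0;0 0 0 0;0 0 0 0",
  gripper=1,
  squeeze=15,
)

```text
t: 10.0
eef_pos: [0.453, -0.1144, 0.0126]
ee_rot: [3.142, -0.0, -1.57]
force: [0.3, 0.9, -0.2]
width: 0.0125
```

Emit:
apply_moves(
  deltas="0 0 -2 0;0 0 -3 0;0 0 -4 0;0 0 0 0",
)

```text
t: 10.5
eef_pos: [0.4552, -0.1143, 0.1054]
ee_rot: [-3.136, 0.0, -1.569]
force: [0.4, -0.9, -0.7]
width: 0.0122
```

```bash
python3 - <<'E'
from h import *
f=viewer.grab_frame("wrist"); cv2.imwrite("pics/w5.png",f["image"][:,:,::-1]); print(readout.get_state()['width'])
E
```

```text
0.012806152653617427
```

View pics/w5.png

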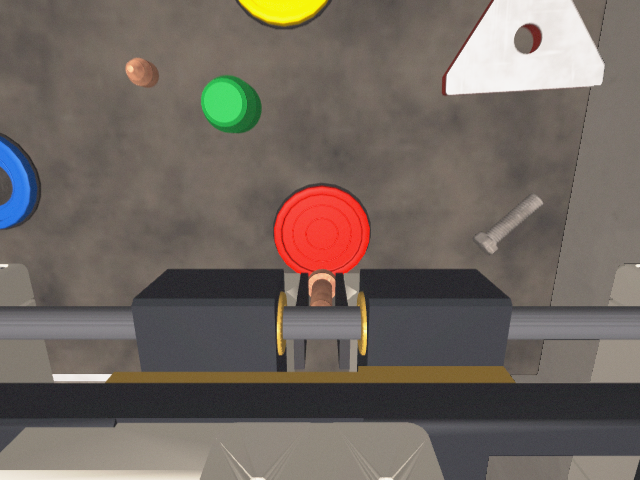

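Emit:
apply_moves(
  deltas="-3.9 -3.1 0 0;-3.9 -3.1 0 0;-3.9 -3.1 0 0;-3.9 -3.1 0 0;-3.9 -3.1 0 0;-3.9 -3.1 0 0;0 0 0 0;0 0 0 0",
)

```text
t: 11.55
eef_pos: [0.6376, 0.1195, 0.1007]
ee_rot: [3.139, -0.001, -1.57]
force: [-0.6, 0.3, -1.3]
width: 0.0124
```

```bash
python3 - <<'E'
from h import *
f=viewer.grab_frame("wrist"); cv2.imwrite("pics/w6.png",f["image"][:,:,::-1]); 
e=cext(cmask(f["image"],'white',(200,60,450,268))); print(e, fit([(f,e)],HOLD,[.64,.12],z=0), proj(f,[.6456,.1215,.009]))
E
```

```text
[203.5  59.5 449.5 267.5] (array([0.71868688, 0.15918779, 0.        ]), array([   3.3360941 ,    1.24319855, -133.90121062,  -92.81548078])) [[318.13928807 226.65991322]]
```

View pics/w6.png

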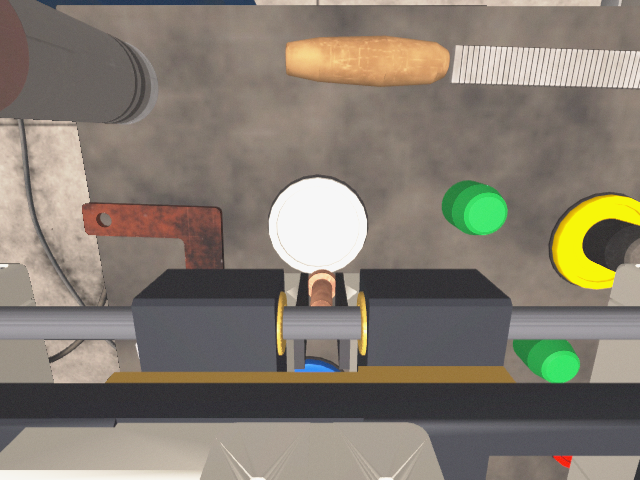

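Emit:
apply_moves(
  deltas="-0.2 -0.75 0 0;0 0 3 0;0 0 3 0;0 0 1.5 0;0 0 0.8 0;0 0 0.3 0;0 0 0 0;0 0 0 0",
)

```text
t: 12.6
eef_pos: [0.6468, 0.122, 0.0174]
ee_rot: [-3.14, 0.0, -1.569]
force: [-0.7, -0.3, -0.4]
width: 0.0124
```

Emit:
apply_moves(
  deltas="0 0 0.2 0;0 0 0.2 0;0 0 0 0;0 0 0 0",
)

```text
t: 13.1
eef_pos: [0.6463, 0.1219, 0.0126]
ee_rot: [-3.141, 0.0, -1.57]
force: [-0.5, 0.7, 0.6]
width: 0.0123
```

Emit:
apply_moves(
  deltas="0 0 0 0;0 0 0 0;0 0 0 0;0 0 -1 0;0 0 -3 0;0 0 -4 0;0 0 -1 0",
  gripper=0.4,
)

```text
t: 13.98
eef_pos: [0.6481, 0.1224, 0.1065]
ee_rot: [-3.136, 0.002, -1.569]
force: [1.1, -0.0, 0.7]
width: 0.0261
```

```bash
python3 - <<'E'
from h import *
f=viewer.grab_frame("wrist"); cv2.imwrite("pics/w7.png",f["image"][:,:,::-1]); print(readout.get_state()['width'])
for cf,e,r in det(f,'wrist','electrode'):
    print(cf,e,fit([(f,e)],PR['electrode'],[.6468,.122],z=.006))
f=viewer.grab_frame("scene"); cv2.imwrite("pics/s7.png",cv2.resize(f["image"][180:330,180:420],(800,500))[:,:,::-1])
E
```

```text
0.02615790634919726
0.79 [313.2 225.9 333.1 256.3] (array([0.64697773, 0.12110843, 0.006     ]), array([-0.25764632,  0.88197371,  0.25767998, -0.73367426]))
```

View pics/w7.png

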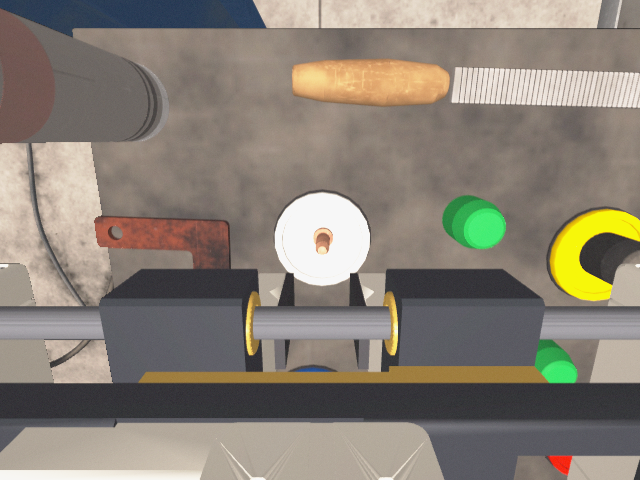

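View pics/s7.png

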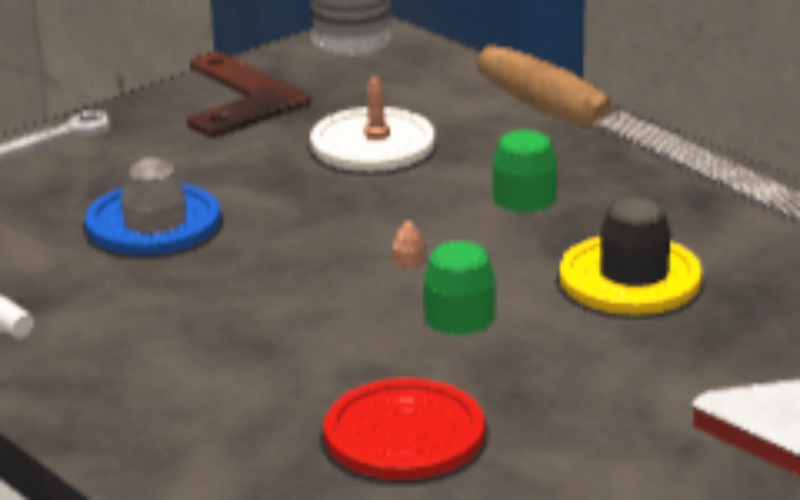

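Emit:
apply_moves(
  deltas="4.2 0.5 -0.5 0;4.2 0.5 -0.5 0;4.2 0.5 -0.5 0;4.2 0.5 -0.5 0;4.2 0.5 -0.5 0;0 0 0 0;0 0 0 0",
  gripper=-0.4,
)

```text
t: 15.0
eef_pos: [0.6209, -0.0884, 0.1264]
ee_rot: [3.14, -0.0, -1.57]
force: [1.0, 0.8, 0.1]
width: 0.0616
```

```bash
python3 - <<'E'
from h import *
f=viewer.grab_frame("wrist"); cv2.imwrite("pics/w8.png",f["image"][:,:,::-1]); print(readout.get_state()['width'])
e=cext(cmask(f["image"],'yellow',(200,60,450,268))); print(e, fit([(f,e)],HOLD,[.633,-.089],z=0))
fs=viewer.grab_frame("scene")
for cf,e,r in det(f,'wrist','retaining_cap'):
    print(cf,e,fit([(f,e)],PR['retaining_cap'],[.635,-.085],z=.006))
    if 250<e[0]<380:
      for c2,e2,r2 in det(fs,'scene','retaining_cap'): 
        if abs(e2[0]-358)<12: print('two-view',e2,fit([(f,e),(fs,e2)],PR['retaining_cap'],[.635,-.085,0]))
E
```

```text
0.06108205411754557
[277.5 167.5 367.5 256.5] (array([ 0.63252903, -0.08943907,  0.        ]), array([-0.78606085, -0.73521313,  0.78695583,  0.99720649]))
0.81 [154.2 151.9 210.5 202.4] (array([0.66338971, 0.00954363, 0.006     ]), array([-1.55491692, -0.36849014,  3.76446578,  0.42747182]))
0.74 [326.  363.1 374.4 373.3] (array([ 0.52472886, -0.11218274,  0.006     ]), array([  2.62921061, -45.1248348 ,  -1.92352465,   2.48113799]))
two-view [361.3 239.6 381.3 266.7] (array([ 0.55274847, -0.10920041,  0.04071318]), array([ -0.27282271, -55.91156589,   2.26624346,   0.32402888,
       -28.2925213 ,  -2.19130649, -25.39198013,   0.88270214]))
0.6 [303.3 189.1 347.4 241.5] (array([ 0.63566591, -0.09140557,  0.006     ]), array([-2.18830594,  0.22871099,  2.19100143, -0.18738978]))
two-view [361.3 239.6 381.3 266.7] (array([ 0.63480002, -0.091651  ,  0.00193135]), array([-1.53684149,  0.57459739,  2.07508751, -0.66005074, -0.87908081,
       -0.31810673,  0.44068346,  0.39305115]))
```

View pics/w8.png

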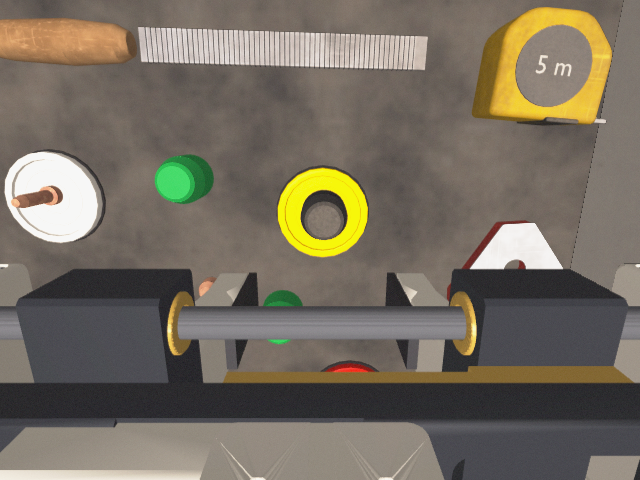

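Emit:
apply_moves(
  deltas="0.2 -1.44 0 0;0 0 3 0;0 0 3 0;0 0 2 0;0 0 0 0;0 0 0 0",
)

```text
t: 16.0
eef_pos: [0.637, -0.0901, 0.0484]
ee_rot: [-3.141, -0.0, -1.569]
force: [-0.5, -0.7, 0.1]
width: 0.0612
```

```bash
python3 - <<'E'
from h import *
f=viewer.grab_frame("wrist"); cv2.imwrite("pics/w9.png",f["image"][:,:,::-1])
E
```

```text
(no output)
```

View pics/w9.png

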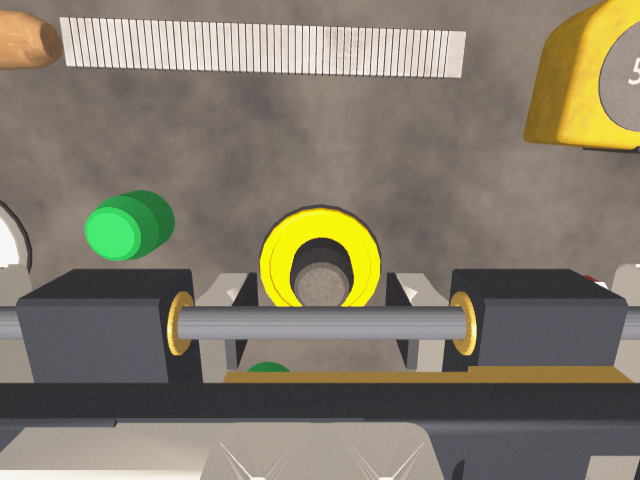

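Emit:
apply_moves(
  deltas="0 0.1 1.5 0;0 0 1.5 0;0 0 0.6 0;0 0 0 0;0 0 0 0",
)

```text
t: 16.68
eef_pos: [0.6352, -0.0902, 0.0118]
ee_rot: [-3.141, -0.0, -1.57]
force: [0.8, -0.0, 0.3]
width: 0.0608
```

Emit:
apply_moves(
  deltas="0 0 0 0;0 0 0 0;0 0 0 0;0 0 0 0;0 0 0 0",
  gripper=1,
)

```text
t: 17.3
eef_pos: [0.635, -0.0902, 0.0118]
ee_rot: [-3.141, -0.0, -1.57]
force: [-1.0, -0.1, 1.9]
width: 0.034
```

Emit:
apply_moves(
  deltas="0 0 -2 0;0 0 -3 0;0 0 -4 0;0.6 4.3 0 0;0.6 4.3 0 0;0.6 4.3 0 0;0.6 4.3 0 0;0 0 0 0;0 0 0 0",
)

```text
t: 18.42
eef_pos: [0.4638, -0.1144, 0.1021]
ee_rot: [-3.14, 0.0, -1.569]
force: [0.4, 0.4, -0.4]
width: 0.0334
```

```bash
python3 - <<'E'
from h import *
f=viewer.grab_frame("wrist"); cv2.imwrite("pics/w10.png",f["image"][:,:,::-1])
E
```

```text
(no output)
```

View pics/w10.png

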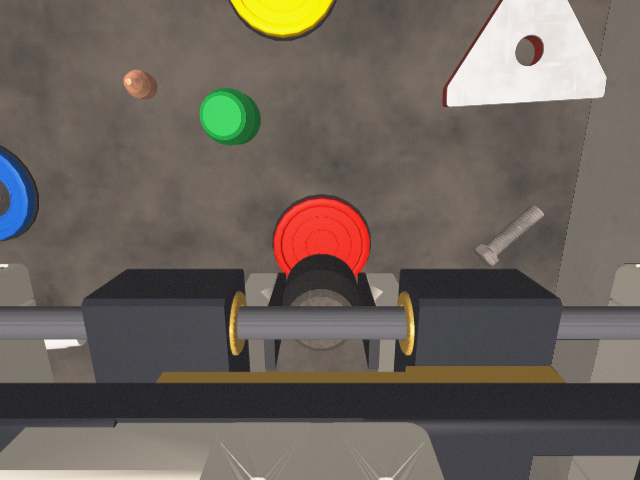

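Emit:
apply_moves(
  deltas="0 0.6 0 0;0 0 3 0;0 0 3 0;0 0 1.5 0;0 0 0.8 0;0 0 0.3 0;0 0 0 0;0 0 0 0",
)

```text
t: 19.48
eef_pos: [0.4574, -0.1144, 0.0161]
ee_rot: [-3.141, 0.0, -1.57]
force: [0.5, -0.5, 0.2]
width: 0.0333
```

Emit:
apply_moves(
  deltas="0 0 0.2 0;0 0 0.2 0;0 0 0 0;0 0 0 0",
)

```text
t: 19.98
eef_pos: [0.4571, -0.1144, 0.0117]
ee_rot: [-3.141, -0.0, -1.57]
force: [-0.5, 0.2, 2.4]
width: 0.0334
```

Emit:
apply_moves(
  deltas="0 0 0 0;0 0 0 0;0 0 0 0;0 0 0 0;0 0 -1 0;0 0 -3 0;0 0 -4 0;0 0 -1 0;0 0 0 0",
  gripper=-0.4,
)

```text
t: 21.1
eef_pos: [0.4574, -0.1143, 0.1025]
ee_rot: [-3.139, 0.0, -1.57]
force: [-0.3, 1.0, -0.7]
width: 0.0613
```

```bash
python3 - <<'E'
from h import *
f=viewer.grab_frame("wrist"); cv2.imwrite("pics/w11.png",f["image"][:,:,::-1])
for cf,e,r in det(f,'wrist','retaining_cap'):
    print(cf,e,fit([(f,e)],PR['retaining_cap'],[.457,-.114],z=.006))
f=viewer.grab_frame("scene"); cv2.imwrite("pics/s11.png",cv2.resize(f["image"][180:330,180:420],(800,500))[:,:,::-1])
E
```

```text
0.93 [297.8 216.4 348.4 270.4] (array([ 0.45846513, -0.11561245,  0.006     ]), array([-0.88965775, -2.21929705,  0.89003671,  1.88618948]))
0.58 [202.8  78.6 264.1 136.1] (array([ 0.54469721, -0.06086419,  0.006     ]), array([-1.13930591, -1.39984341,  1.58173754,  2.41235073]))
```

View pics/w11.png

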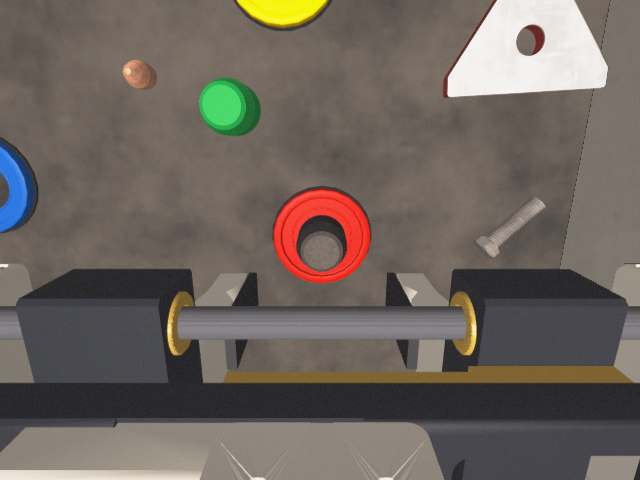

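View pics/s11.png

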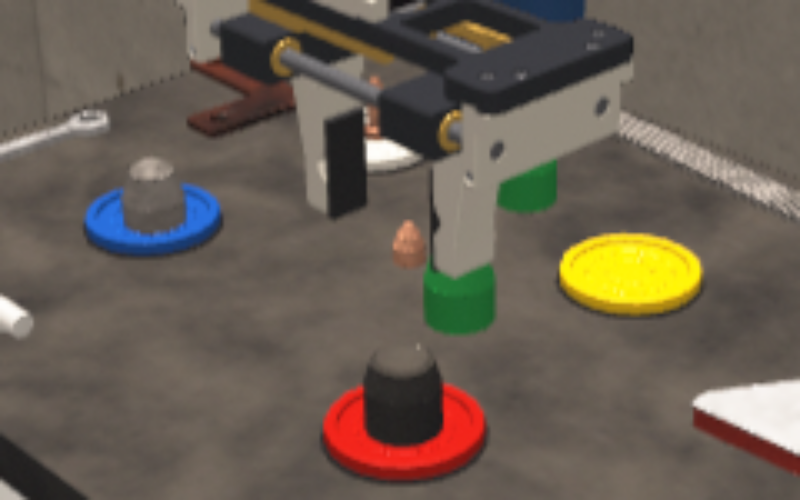

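Emit:
apply_moves(
  deltas="-4 -0.45 -0.4 0;-4 -0.45 -0.4 0;-4 -0.45 -0.4 0;-4 -0.45 -0.4 0;-4 -0.45 -0.4 0;-4 -0.45 -0.4 0;0 0 0 0;0 0 0 0",
)

```text
t: 22.25
eef_pos: [0.4829, 0.1252, 0.1244]
ee_rot: [3.139, -0.001, -1.569]
force: [0.2, -0.6, 0.5]
width: 0.0612
```

```bash
python3 - <<'E'
from h import *
f=viewer.grab_frame("wrist"); cv2.imwrite("pics/w12.png",f["image"][:,:,::-1])
e=cext(cmask(f["image"],'blue',(200,60,450,268))); print(e, fit([(f,e)],HOLD,[.497,.13],z=0))
fs=viewer.grab_frame("scene"); D2=det(fs,'scene','shield_cup')
for cf,e,r in det(f,'wrist','shield_cup'):
    print(cf,e,fit([(f,e)],PR['shield_cup'],[.497,.13],z=.006))
    for c2,e2,_ in D2: print(c2,e2,fit([(f,e),(fs,e2)],PR['shield_cup'],[.497,.13,0]))
E
```

```text
[269.5 165.5 360.5 255.5] (array([0.49612295, 0.12982629, 0.        ]), array([-0.67533977, -0.66562438,  0.67716365,  0.87890453]))
0.69 [299.4 198.3 341.6 237.6] (array([0.49245228, 0.1255446 , 0.006     ]), array([-0.35662736, -2.58691753,  0.35717495,  1.90633848]))
0.64 [221.6 225.8 238.4 255.1] (array([0.49227563, 0.12533459, 0.00119048]), array([ 0.27276447, -3.36693423,  0.26836969,  0.25053013, -5.74322695,
        2.16409283, -3.42285543, -3.2940503 ]))
```

View pics/w12.png

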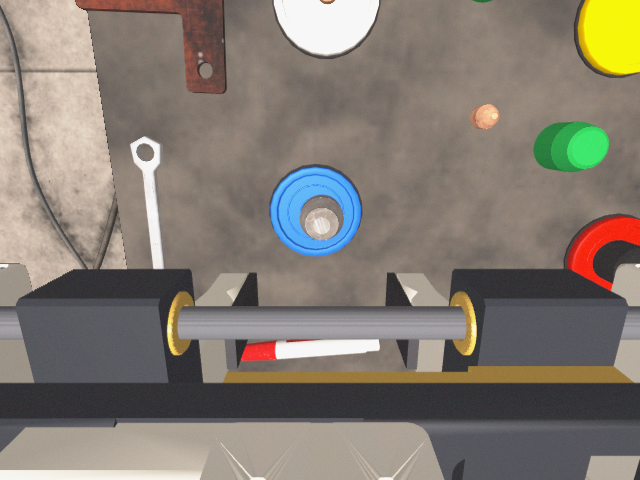

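Emit:
apply_moves(
  deltas="0 -0.9 0 0;0 0 3 0;0 0 3 0;0 0 2 0;0 0 0 0;0 0 0 0",
)

```text
t: 23.2
eef_pos: [0.4935, 0.1257, 0.0463]
ee_rot: [-3.141, 0.0, -1.57]
force: [-0.2, -0.3, 0.5]
width: 0.0612
```

```bash
python3 - <<'E'
from h import *
f=viewer.grab_frame("wrist"); cv2.imwrite("pics/w13.png",f["image"][:,:,::-1])
E
```

```text
(no output)
```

View pics/w13.png

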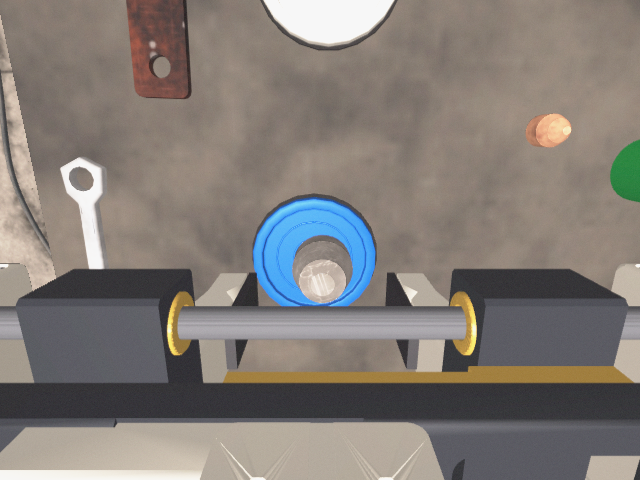

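Emit:
apply_moves(
  deltas="0 0 1.5 0;0 0 1.5 0;0 0 0.5 0;0 0 0 0;0 0 0 0",
)

```text
t: 23.88
eef_pos: [0.4928, 0.1257, 0.0107]
ee_rot: [-3.141, 0.0, -1.569]
force: [0.1, 0.3, 0.5]
width: 0.0612
```

Emit:
apply_moves(
  deltas="0 0 0 0;0 0 0 0;0 0 0 0;0 0 0 0;0 0 0 0",
  gripper=1,
)

```text
t: 24.5
eef_pos: [0.4927, 0.1256, 0.0107]
ee_rot: [-3.141, 0.0, -1.57]
force: [-1.0, 0.2, 1.8]
width: 0.0325
```

Emit:
apply_moves(
  deltas="0 0 -1 0;0 0 -1 0;0 0 0 0",
)

```text
t: 24.88
eef_pos: [0.4934, 0.1261, 0.0318]
ee_rot: [-3.14, 0.001, -1.569]
force: [0.2, 1.0, -0.4]
width: 0.0324
```

```bash
python3 - <<'E'
from h import *
f=viewer.grab_frame("wrist"); cv2.imwrite("pics/w14.png",f["image"][:,:,::-1])
f=viewer.grab_frame("scene"); cv2.imwrite("pics/s14.png",cv2.resize(f["image"][180:330,180:420],(800,500))[:,:,::-1])
E
```

```text
(no output)
```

View pics/w14.png

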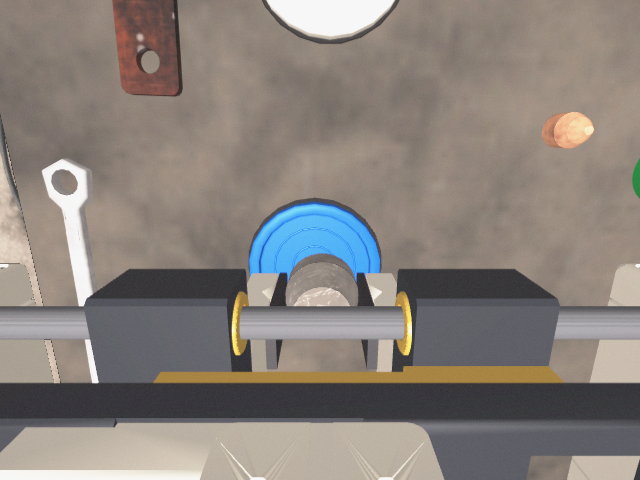

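View pics/s14.png

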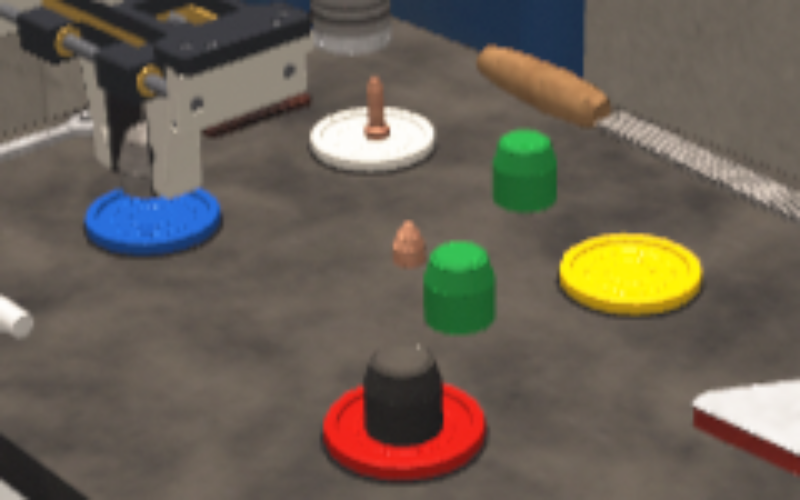

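Emit:
apply_moves(
  deltas="0 0 -3 0;0 0 -4 0;4.3 -2.6 0 0;4.3 -2.6 0 0;4.3 -2.6 0 0;4.3 -2.6 0 0;4.3 -2.6 0 0;0 0 0 0;0 0 0 0",
)

```text
t: 26.1
eef_pos: [0.6222, -0.0895, 0.0997]
ee_rot: [3.14, 0.0, -1.571]
force: [-0.7, 0.6, -0.3]
width: 0.0327
```

```bash
python3 - <<'E'
from h import *
f=viewer.grab_frame("wrist"); cv2.imwrite("pics/w15.png",f["image"][:,:,::-1]); print(proj(f,[.6325,-.0894,.009]))
E
```

```text
[[321.01663293 224.08409675]]
```

View pics/w15.png

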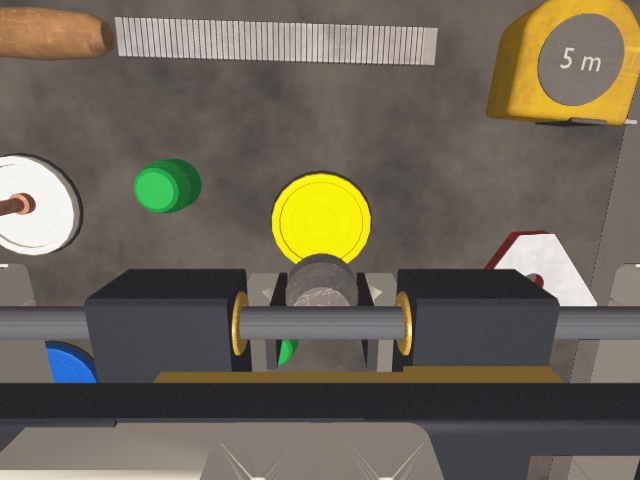

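Emit:
apply_moves(
  deltas="0 -1.05 0 0;0 0 3 0;0 0 3 0;0 0 1.5 0;0 0 0.8 0;0 0 0.3 0;0 0 0 0;0 0 0 0",
)

```text
t: 27.15
eef_pos: [0.634, -0.0892, 0.0154]
ee_rot: [-3.14, 0.0, -1.57]
force: [-0.1, -0.5, -0.5]
width: 0.0327
```

Emit:
apply_moves(
  deltas="0 0 0.2 0;0 0 0.2 0;0 0 0 0;0 0 0 0",
)

```text
t: 27.65
eef_pos: [0.6335, -0.0892, 0.0107]
ee_rot: [-3.141, -0.0, -1.569]
force: [-0.4, -0.4, 1.2]
width: 0.033
```

Emit:
apply_moves(
  deltas="0 0 0 0;0 0 0 0;0 0 0 0;0 0 0 0;0 0 -1 0;0 0 -3 0;0 0 -4 0;0 0 -1 0;0 0 0 0",
  gripper=-0.4,
)

```text
t: 28.78
eef_pos: [0.6339, -0.0891, 0.1018]
ee_rot: [-3.139, 0.0, -1.57]
force: [-0.1, 0.1, -1.2]
width: 0.0614
```

```bash
python3 - <<'E'
from h import *
f=viewer.grab_frame("wrist"); cv2.imwrite("pics/w16.png",f["image"][:,:,::-1])
e=cext(cmask(f["image"],'yellow',(200,60,450,290))); print(e, fit([(f,e)],HOLD,[.633,-.089],z=0))
for cf,e,r in det(f,'wrist','shield_cup'):
    print(cf,e,fit([(f,e)],PR['shield_cup'],[.633,-.09],z=.006))
E
```

```text
[272.5 189.5 369.5 284.5] (array([ 0.63215781, -0.08898875,  0.        ]), array([-0.79819374, -0.68547694,  0.79875163,  0.93962195]))
0.71 [298.8 214.9 346.  266.6] (array([ 0.63267152, -0.08999253,  0.006     ]), array([ 0.56764016,  1.20302478, -0.56782404, -1.08483479]))
```

View pics/w16.png

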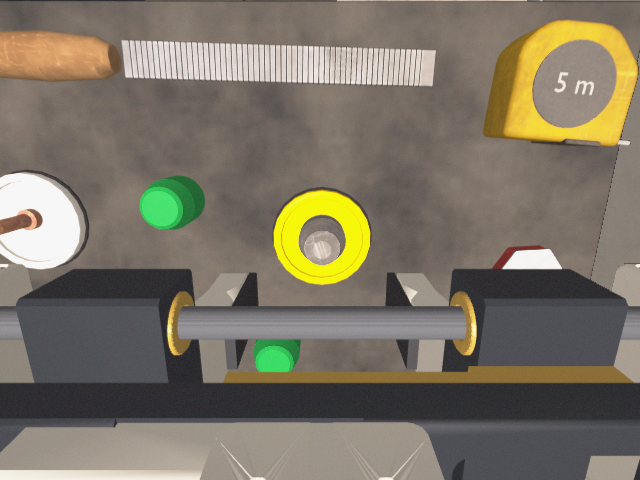

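Emit:
apply_moves(
  deltas="-4.2 -0.1 -0.4 0;-4.2 -0.1 -0.4 0;-4.2 -0.1 -0.4 0;-4.2 -0.1 -0.4 0;-4.2 -0.1 -0.4 0;0 0 0 0;0 0 0 0",
  gripper=0.1,
)

```text
t: 29.75
eef_pos: [0.6374, 0.1206, 0.1192]
ee_rot: [3.139, -0.001, -1.569]
force: [0.4, 0.0, -0.5]
width: 0.0395
```

```bash
python3 - <<'E'
from h import *
f=viewer.grab_frame("wrist"); cv2.imwrite("pics/w17.png",f["image"][:,:,::-1])
for cf,e,r in det(f,'wrist','electrode'):
    print(cf,e,fit([(f,e)],PR['electrode'],[.647,.122],z=.006))
E
```

```text
0.62 [312.1 207.1 328.8 231.9] (array([0.64824425, 0.12097272, 0.006     ]), array([-1.52676428, -0.34612763,  1.52817461,  0.32212294]))
```

View pics/w17.png

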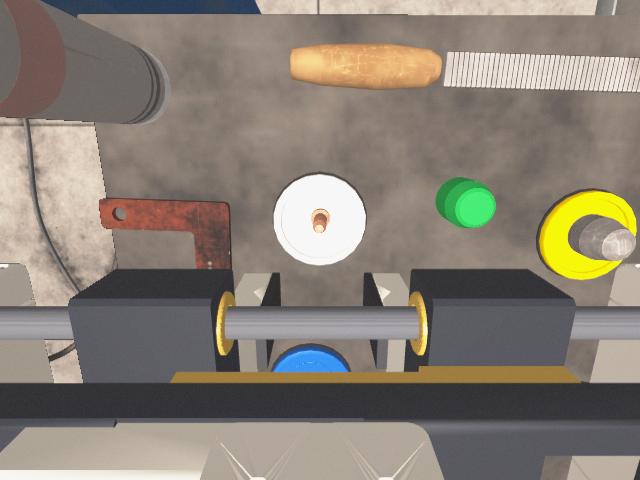

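Emit:
apply_moves(
  deltas="-0.1 -0.9 0 0;0 0 3 0;0 0 3 0;0 0 2 0;0 0 1.5 0;0 0 1 0;0 0 0 0;0 0 0 0",
)

```text
t: 30.85
eef_pos: [0.6477, 0.122, 0.0163]
ee_rot: [-3.14, 0.0, -1.569]
force: [-0.2, -0.2, -0.3]
width: 0.0394
```

Emit:
apply_moves(
  deltas="0 0 0 0;0 0 0 0;0 0 0 0;0 0 0 0;0 0 0 0",
  gripper=1,
)

```text
t: 31.48
eef_pos: [0.6473, 0.1219, 0.0158]
ee_rot: [-3.141, 0.0, -1.569]
force: [0.5, 1.0, 1.5]
width: 0.0119
```

Emit:
apply_moves(
  deltas="0 0 -2 0;0 0 -3 0;0 0 -3.5 0;-0.2 3.6 0 0;-0.2 3.6 0 0;-0.2 3.6 0 0;-0.2 3.6 0 0;0 0 0 0;0 0 0 0",
)

```text
t: 32.6
eef_pos: [0.5036, 0.1299, 0.101]
ee_rot: [-3.141, 0.0, -1.569]
force: [0.4, -0.2, -0.0]
width: 0.0118
```

```bash
python3 - <<'E'
from h import *
f=viewer.grab_frame("wrist"); cv2.imwrite("pics/w18.png",f["image"][:,:,::-1]); print(proj(f,[.4961,.1298,.009]),readout.get_state()['width'])
E
```

```text
[[321.35693553 247.60210127]] 0.011694252357733841
```

View pics/w18.png

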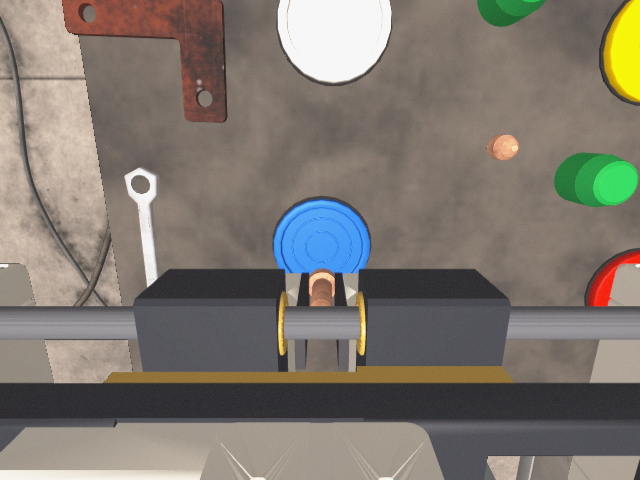

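Electrode held upright, blue dish at (322,246) as predicted.

Emit:
apply_moves(
  deltas="0 0.65 0 0;0 0 3 0;0 0 3 0;0 0 1.5 0;0 0 0.7 0;0 0 0 0;0 0 0 0",
)

```text
t: 33.52
eef_pos: [0.4972, 0.13, 0.0194]
ee_rot: [-3.14, 0.001, -1.569]
force: [-0.1, 1.2, -0.4]
width: 0.0119
```

Emit:
apply_moves(
  deltas="0 0 0.2 0;0 0 0.15 0;0 0 0 0;0 0 0 0",
)

```text
t: 34.02
eef_pos: [0.497, 0.1298, 0.0156]
ee_rot: [-3.141, 0.0, -1.569]
force: [-1.0, 1.2, 5.8]
width: 0.0115
```

Contact felt (5.8 N up), so it is on the floor. Release and withdraw.

Emit:
apply_moves(
  deltas="0 0 0 0;0 0 0 0;0 0 0 0;0 0 0 0;0 0 -1 0;0 0 -3 0;0 0 -4 0;0 0 -4 0;0 0 0 0",
  gripper=0.2,
)

```text
t: 35.15
eef_pos: [0.4986, 0.1307, 0.1391]
ee_rot: [-3.135, 0.004, -1.569]
force: [-0.1, -0.7, -0.2]
width: 0.035
```

Emit:
apply_moves(
  deltas="-4 4 -4 0;-4 3 -4 0;-5 1 0 0;-5 0 0 0;-5 0 0 0;-5 0 0 0;0 0 0 0;0 0 0 0",
)

```text
t: 36.15
eef_pos: [0.4205, 0.4042, 0.2094]
ee_rot: [3.141, -0.001, -1.569]
force: [0.7, -0.5, 0.2]
width: 0.0352
```

```bash
python3 - <<'E'
from h import *
F={c:viewer.grab_frame(c) for c in("scene","top")}
print(readout.get_state()['eef_pos'],readout.get_state()['t'])
for n,p,d in (('retaining_cap',(.4572,-.1142),(.4572,-.1142)),('shield_cup',(.6325,-.0894),(.6325,-.0892)),('electrode',(.497,.13),(.4961,.1298))):
    for c in F:
        for cf,e,r in det(F[c],c,n):
            q,res=fit([(F[c],e)],PR[n],list(p),z=.006)
            if np.hypot(*(q[:2]-p))<.02: print(n,c,round(cf,2),q.round(4),'off mm',((q[:2]-d)*1000).round(1),res.round(1))
I=F['scene']["image"]; cv2.imwrite("pics/s19.png",cv2.resize(I[180:330,180:420],(800,500))[:,:,::-1])
I=F['top']["image"]; cv2.imwrite("pics/t19.png",cv2.resize(I[180:340,210:420],(788,600))[:,:,::-1])
E
```

```text
[0.4208583  0.40363839 0.21009474] 36.25
retaining_cap scene 0.84 [ 0.4535 -0.1167  0.006 ] off mm [-3.7 -2.5] [-0.1 -1.1  0.1  0.9]
retaining_cap top 0.53 [ 0.4592 -0.1084  0.006 ] off mm [2.  5.8] [-2.5  0.5  2.3 -0.5]
shield_cup scene 0.59 [ 0.624  -0.1027  0.006 ] off mm [ -8.5 -13.5] [-0.4 -0.9  0.4  0.7]
shield_cup top 0.52 [ 0.6359 -0.0932  0.006 ] off mm [ 3.4 -4. ] [ 1.1 -1.2 -1.1  1.3]
electrode scene 0.5 [0.4945 0.1177 0.006 ] off mm [ -1.6 -12.1] [ 0.   1.7 -0.  -1.4]
electrode top 0.49 [0.4965 0.1325 0.006 ] off mm [0.4 2.7] [-0.  -0.9  0.   0.9]
```

View pics/s19.png

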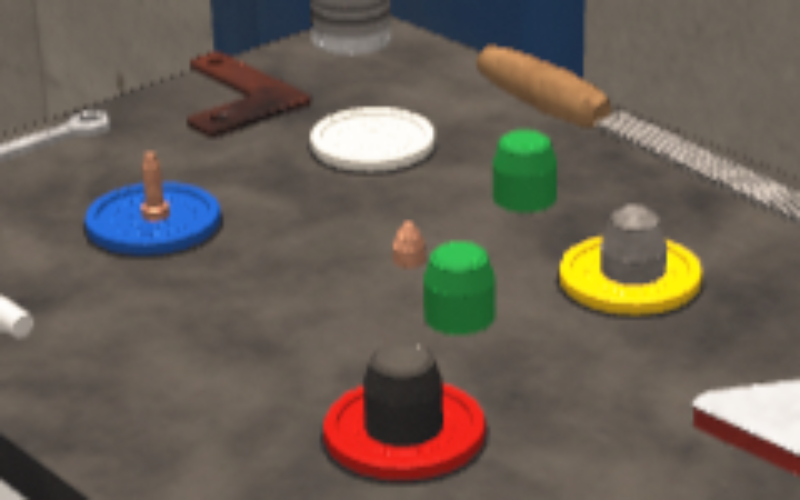

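View pics/t19.png

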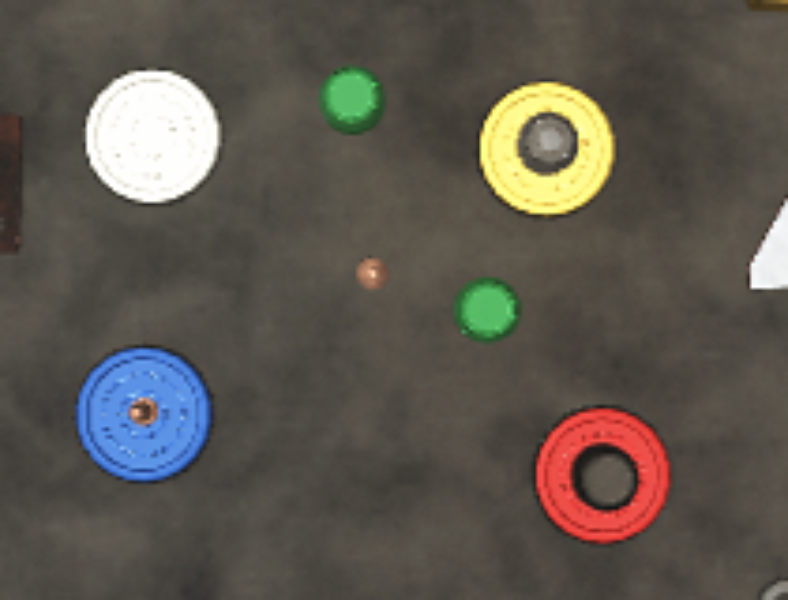

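```bash
python3 -c "
from station import job; print(job.job_done())"
```

```text
the job is handed in; nothing more can be done
None
```

I moved the three parts round and handed the job in at about 36 s. No verdict was reported. The black retaining cap is in the red holder, the grey shield cup in the yellow and the copper electrode in the blue. I parked the electrode in the white holder on the way, and that holder is empty again.

**Last checks:** The final top and scene pictures show all three parts upright and near the middle of their dishes. The nozzle and both green look-alikes stand where they were. The spray can was only partly in the final crops. It looked unmoved, and the gripper never went near it. The arm is clear of everything, and the highest force I read was about 6 N.

- **Wrist camera, after release:** cap and cup each measured about 1–2 mm from their dish centre. The electrode was set down with the gripper within 1 mm of the centre.
- **Top camera:** offsets came out at about 3–6 mm.
- **Disagreement:** the network outlines in the scene camera put the cup about 16 mm and the electrode about 12 mm off centre. That would be at or past the 12 mm limit. I took these as outline noise, because the pictures and the other two cameras contradict them.

**One slip:** at the start I had the turn direction backwards. The tool swung over the cart through free space and touched nothing, and I brought it back before starting.

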